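Change over the battery packs of two testers and their chargers

ROBOT

A 6-joint arm with a two-finger parallel gripper is mounted at the origin on a cart in front of the work surface, level with it; the furniture and walls round the work are solid. World frame = base frame: x ahead of the robot, y to its left, z up, the work surface at z = 0. Lengths are in mm, angles in rad, forces in N, time in s.
With the tool pointing down it reaches from about 275 to 750 mm from the base axis. Payload 10.2 kg.
Tool frame: the origin (TCP) lies at the very end of the fingers, on their centre line; the grasp point (between the pads) lies 19 mm behind it; z points along the fingers, y is the line along which they close (so a half turn about z gives the same grasp; the last joint's range is limited). The gripper opens to 85 mm and grips with 20 to 120 N. Pads are 22 mm wide; open, the fingers measure 114 mm over their backs; the gripper's body (76 mm by 85 mm) begins 54 mm behind the grasp point. The pads swing forward as they close: fully open they stand 13 mm farther back than shut.
Start: joints at [1.024, 0.313, 1.498, -0, 1.331, -0.223], TCP at [167.053, 497.719, 231.294] pointing down, gripper open.
Joint ranges: [-2.94, 2.94], [-0.97, 2.17], [0.19, 2.56], [-1.23, 4.37], [0.02, 3.11], [-2.88, 2.88]. Speed limits (rad/s): [2.39, 2.39, 3.01, 3.14, 3.14, 3.14].

INTERFACE

Orientations are given as a unit quaternion [w, x, y, z].
In Python, from rig import ctrl gives the robot as it stands.
- The arm moves only by the tool step_arm, never from a script. Its argument "increments" is a list of rows, each a list of 3 entries, a list of its own where there are three numbers: the shift along the tool's x, y, z in cm, then the turn, a rotation vector about the tool's x, y, z in degrees, then the opening in per cent of the stroke, from 0 (shut) to 100 (fully open). A call has 1 to 8 rows; each row is the pose to reach, as a shift and turn from the pose commanded when the call began, along the tool's axes at that moment; what a row does not reach only later rows make up. A row lasts 1/8 s, in which the tool goes at most 62.5 mm and 10.7 degrees, less where a joint would pass 70% of its speed; a pose out of reach is approached as far as the arm can. A call with a gripper value outside its range is refused whole. The fingers move at their own pace and stop on an object; "squeeze" is the grip in N (left out, the last holds). Time passes only in rows, so rows that repeat a pose let the fingers close. It gives the time, the measured TCP pose, the force, the opening and the grip force at its end, in the units of the state.
- ctrl.sense(): the state, without advancing time (a new reading comes with each control period).
- ctrl.capture(name): name is "side" or "top"; returns a dict with "img" (480x640x3 uint8, red, green, blue), "fx", "fy", "cx", "cy" (pixels), "extrinsics" (4x4, takes a point from camera to world coordinates). Camera axes: x right, y down, z forward; pixel columns grow to the right and rows downward; lengths in mm; the calibration is good to about 2 mm. A picture is of the moment at which its call begins. There is no depth.
- ctrl.finish_job(): hands the job in; it is judged then, once.
The state is a dict: "time_s": time; "joints": joint angles; "dq": joint speeds; "tau": joint torques, N m; "eef_pos": TCP position; "ee_rot": TCP orientation; "force": force on the tool from outside, world axes, zero at the start; "wrist_torque": the same for the moment, N m; "grip_width": opening from 0.0 (shut) to 1.0 (fully open); "grip_force": force on a finger pad.
Only numpy, scipy, OpenCV 4.12 (cv2) and the standard library are available. Lean on these libraries where they do the work, as an engineer would, in place of code of your own. Each camera call takes 0.05 s, during which the arm holds its last target. There are 200 camera calls.

TASK

The battery packs in the two testers are flat and the ones in the two chargers are full: change them over, so that each tester gets the full pack of its own size and each charger gets the flat one to charge. Every pocket is occupied, so stand a pack on the empty foam pad while you swap; finish with all four packs upright and fully home in their pockets. Set the packs down without dropping or tipping over any of them, and do not shift the solder reel that stands among the devices.

Things in the scene. Friction and masses are not known exactly. Their poses are not given: they have to be found in the camera images.
- flat_large_pack_mid (a point): The flat large battery pack, at the start in the large tester: an upright black block with a grey end cap, 36 mm thick (its x), 58 wide (its y), 85 tall, about 0.3 kg. One of the four gauge windows on its top lit white. Point: its centre, 42.5 mm above its underside. Works either way round; stands by itself; grip across the thickness near the top.
- full_large_pack_mid (a point): The full large battery pack, at the start in the large charger: an upright black block with a grey end cap, 36 mm thick (its x), 58 wide (its y), 85 tall, about 0.3 kg. All of the four gauge windows on its top lit white. Point: its centre, 42.5 mm above its underside. Works either way round; stands by itself; grip across the thickness near the top.
- flat_small_pack_mid (a point): The flat small battery pack, at the start in the small tester: an upright black block with a grey end cap, 26 mm thick (its x), 44 wide (its y), 66 tall, about 0.15 kg. One of the four gauge windows on its top lit white. Point: its centre, 33 mm above its underside. Works either way round; stands by itself; grip across the thickness near the top.
- full_small_pack_mid (a point): The full small battery pack, at the start in the small charger: an upright black block with a grey end cap, 26 mm thick (its x), 44 wide (its y), 66 tall, about 0.15 kg. All of the four gauge windows on its top lit white. Point: its centre, 33 mm above its underside. Works either way round; stands by itself; grip across the thickness near the top.
- tester_large_well (a point): Large tester: grey instrument, black corner bumpers, sloping front panel with screen, knob, four keys; 122 mm long (x, front at -x), 94 wide, fixed. An open pocket in its top takes a large pack, thickness along x: 46 mm (x) by 68 (y), 28 deep, 5 mm play each side, flared mouth 5 mm wider all round. Point: middle of the pocket's floor, 14 mm above the bench; the rim, 42 mm above the bench, is the case's highest part.
- charger_large_well (a point): Large charger: plain black base, two small lamps on the sloping front, no screen; 94 mm long (x, front at -x), 92 wide, fixed. An open pocket in its top takes a large pack, thickness along x: 46 mm (x) by 68 (y), 28 deep, 5 mm play each side, flared mouth 5 mm wider all round. Point: middle of the pocket's floor, 10 mm above the bench; the rim, 38 mm above the bench, is the case's highest part.
- tester_small_well (a point): Small tester: grey instrument, black corner bumpers, sloping front panel with small screen, rotary switch; 106 mm long (x, front at -x), 80 wide, fixed. An open pocket in its top takes a small pack, thickness along x: 36 mm (x) by 54 (y), 22 deep, 5 mm play each side, flared mouth 5 mm wider all round. Point: middle of the pocket's floor, 14 mm above the bench; the rim, 36 mm above the bench, is the case's highest part.
- charger_small_well (a point): Small charger: plain black base, two small lamps on the sloping front, no screen; 80 mm long (x, front at -x), 76 wide, fixed. An open pocket in its top takes a small pack, thickness along x: 36 mm (x) by 54 (y), 22 deep, 5 mm play each side, flared mouth 5 mm wider all round. Point: middle of the pocket's floor, 10 mm above the bench; the rim, 32 mm above the bench, is the case's highest part.
- pad_top (a point): Empty flat pad of dark conductive foam, 120 mm (x) by 100 (y), 5 mm thick, fixed to the bench: the free spot for one pack. Point: middle of its upper face. Pad, testers and chargers trade places from start to start and are turned by up to 20 degrees.
- reel: Reel of solder wire with blue flanges standing on end among the devices, 56 mm across, 58 high; not part of the job. Origin: centre of its underside. Other odds and ends near the devices are at most 50 mm high, but for a wash bottle 200 mm tall behind them (0.74 m ahead, 0.33 m left of the robot).
Not all that is in view belongs to the job. Leave any pink or purple look-alike of the part that bears full_small_pack_mid alone.

How it is judged (in metres and radians):
At the end, for the whole second after the job is handed in: The full large pack stands in the large tester, the flat large pack in the large charger, the full small pack in the small tester and the flat small pack in the small charger; each is within 12 mm of the pocket's centre, within 5 mm of its floor, upright within 0.12 rad, released and at rest (horizontal distance between flat_large_pack_mid and charger_large_well below 0.012 m and z of flat_large_pack_mid in the frame of charger_large_well between 0.0375 and 0.0475 m and angle between each of flat_large_pack_mid, full_large_pack_mid, flat_small_pack_mid, full_small_pack_mid's own z axis and vertical below 0.12 rad and linear speed of each of flat_large_pack, full_large_pack, flat_small_pack, full_small_pack below 0.02 m/s and angular speed of each of flat_large_pack, full_large_pack, flat_small_pack, full_small_pack below 0.2 rad/s and horizontal distance between full_large_pack_mid and tester_large_well below 0.012 m and z of full_large_pack_mid in the frame of tester_large_well between 0.0375 and 0.0475 m and horizontal distance between flat_small_pack_mid and charger_small_well below 0.012 m and z of flat_small_pack_mid in the frame of charger_small_well between 0.028 and 0.038 m and horizontal distance between full_small_pack_mid and tester_small_well below 0.012 m and z of full_small_pack_mid in the frame of tester_small_well between 0.028 and 0.038 m); the robot touches nothing.
It fails at once if a pack is dropped (moves faster than 0.6 m/s with no finger on it) ((linear speed of flat_large_pack above 0.6 m/s and contact force between the fingers and flat_large_pack below 0.05 N) or (linear speed of full_large_pack above 0.6 m/s and contact force between the fingers and full_large_pack below 0.05 N) or (linear speed of flat_small_pack above 0.6 m/s and contact force between the fingers and flat_small_pack below 0.05 N) or (linear speed of full_small_pack above 0.6 m/s and contact force between the fingers and full_small_pack below 0.05 N)).
It fails at once if a pack is tipped over (leans more than 1 rad) (angle between any of flat_large_pack_mid, full_large_pack_mid, flat_small_pack_mid, full_small_pack_mid's own z axis and vertical above 1 rad).
It fails at once if the solder reel is shifted more than 30 mm (distance of reel from where it was at the start of the episode above 0.03 m).
It also fails if it takes over 136 s, if anything falls off the work surface, if the arm or the gripper's body presses on something with over 40 N, if the wrist force passes 120 N, or if a joint passes its speed limit or range.

## Working session

There is one attempt and no reset: what is moved stays moved. The work goes in short steps, Python scripts to look and compute and a tool call to move; the robot and the scene stay as the last step left them, time stands still between calls to the robot, and variables do not carry over. Pictures are saved under pics/ and viewed, at most 14 in all, crops included, and the job is handed in when it is done.

Besides the shell and the picture viewer there is one more tool, called after "Emit:" by a JSON object that holds its "api" and its "payload", one argument or row to a line. step_arm: Moves the arm, as the interface text tells. Its arguments: {"type":"object","properties":{"increments":{"type":"array"},"squeeze":{"type":"number"}},"required":["increments"]}

```bash
mkdir -p pics; ls; python3 - <<'E'
from rig import ctrl
import cv2,numpy as np
for n in ("top","side"):
    c=ctrl.capture(n); cv2.imwrite(f"pics/{n}0.png",c["img"][:,:,::-1]); 
    print(n,c["fx"],c["fy"],c["cx"],c["cy"]); print(np.round(c["extrinsics"],4).tolist())
s=ctrl.sense(); print(s)
E
```

```text
pics
top 475.5467124573519 475.5467124573519 322.54072874049194 245.16928292759977
[[0.0258, -0.9951, 0.096, 422.3769], [-0.999, -0.029, -0.0329, 26.0028], [0.0355, -0.095, -0.9948, 1064.7484], [0.0, 0.0, 0.0, 1.0]]
side 547.9137113403908 547.9137113403908 310.11248062655187 245.11476958304587
[[0.9699, -0.1549, 0.188, 294.5444], [-0.2435, -0.5992, 0.7627, -965.0129], [-0.0055, -0.7855, -0.6189, 864.8295], [0.0, 0.0, 0.0, 1.0]]
{'time_s': 0.1, 'joints': array([ 1.02355641e+00,  3.13377871e-01,  1.49832780e+00, -3.07821038e-06,
        1.33098752e+00, -2.23381804e-01]), 'dq': array([-0.00060822, -0.00120253, -0.00102837,  0.00086519, -0.00193836,
        0.00136324]), 'tau': array([ 4.00361430e-03, -4.12897789e+01, -2.60141641e+01, -1.02413617e-04,
        2.95557715e-03, -1.41478841e-05]), 'eef_pos': array([166.95752302, 497.51858079, 230.81311549]), 'ee_rot': array([-2.05431398e-04,  1.61221941e-01,  9.86918022e-01, -5.10484987e-04]), 'force': array([-0.92465065, -0.04387535,  0.64867916]), 'wrist_torque': array([-0.05008668,  0.02896803, -0.0020352 ]), 'grip_force': 0.0, 'grip_width': 1.0004754634416975}
```

View pics/top0.png

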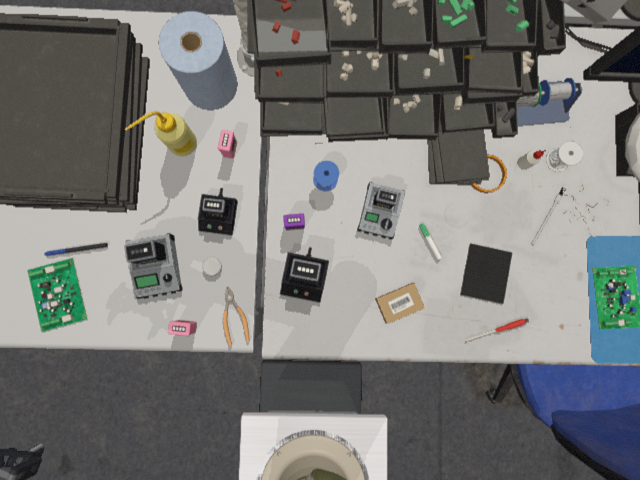

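View pics/side0.png

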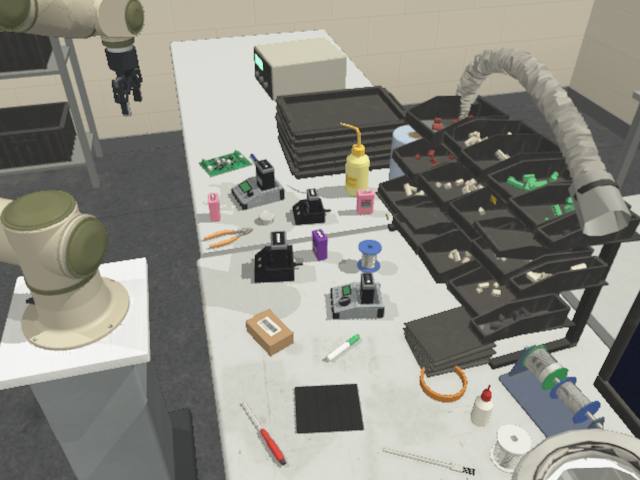

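The top view shows grey testers at (152,265) and (382,210), and black chargers at (217,213) and (303,275). The pad is at (487,273) and the blue reel at (326,175). The pink and purple blocks at (227,143), (180,328) and (293,221) are decoys. I'll confirm with an enlarged mosaic.

```bash
cat > h.py <<'E'
import cv2,numpy as np
from rig import ctrl
def ray(c,uv,z):
    E=c["extrinsics"]; d=E[:3,:3]@np.array([(uv[0]-c["cx"])/c["fx"],(uv[1]-c["cy"])/c["fy"],1.]); o=E[:3,3]
    return o+d*(z-o[2])/d[2]
def proj(c,p):
    E=c["extrinsics"]; q=E[:3,:3].T@(np.array(p,float)-E[:3,3]); return np.array([c["cx"]+c["fx"]*q[0]/q[2],c["cy"]+c["fy"]*q[1]/q[2]])
E
python3 - <<'E'
from h import *
im=cv2.imread("pics/top0.png")
def crop(u,v): return cv2.resize(im[v-37:v+38,u-50:u+50],(400,300),interpolation=cv2.INTER_CUBIC)
m=np.vstack([np.hstack([crop(152,265),crop(382,210)]),np.hstack([crop(217,213),crop(303,275)])])
cv2.imwrite("pics/mos0.png",m)
E
```

```text
(no output)
```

View pics/mos0.png

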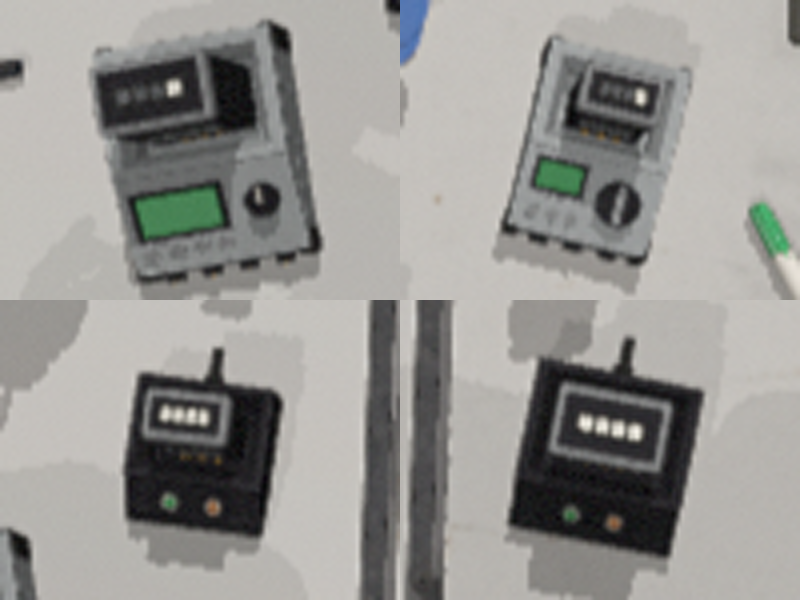

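The mosaic confirms it: the large tester (top left) and small tester (top right) each hold a flat pack with one window lit. The small charger (bottom left) and large charger (bottom right) hold the full packs with four lit. Next I'll measure the pack caps, pad and reel.

```bash
cat >> h.py <<'E'
def cap(c,uv,z,half=22,thr=85,k=8):
    """cap centre/yaw: dark face (with lit windows filled in) inside the grey cap ring"""
    im=cv2.cvtColor(c["img"],cv2.COLOR_RGB2GRAY); u0,v0=int(uv[0])-half,int(uv[1])-half
    w=cv2.resize(im[v0:v0+2*half,u0:u0+2*half],None,fx=k,fy=k,interpolation=cv2.INTER_CUBIC)
    cs,_=cv2.findContours((w<thr).astype(np.uint8),cv2.RETR_EXTERNAL,cv2.CHAIN_APPROX_NONE)
    cs=[q for q in cs if cv2.pointPolygonTest(q,(half*k,half*k),False)>=0]
    q=max(cs,key=cv2.contourArea); px=(q[:,0,:]+.5)/k-.5+[u0,v0]
    P=np.array([ray(c,p,z)[:2] for p in px],np.float32)
    (cx,cy),(a,b),_=cv2.minAreaRect(P); B=cv2.boxPoints(cv2.minAreaRect(P))
    e=[B[1]-B[0],B[2]-B[1]]; s=min(e,key=np.linalg.norm); s=s*np.sign(s[0])
    return np.round([cx,cy,np.degrees(np.arctan2(s[1],s[0])),min(a,b),max(a,b)],1)
def poly(c,mask,z):
    cs,_=cv2.findContours(mask.astype(np.uint8),cv2.RETR_EXTERNAL,cv2.CHAIN_APPROX_NONE)
    q=max(cs,key=cv2.contourArea)[:,0,:]
    P=np.array([ray(c,p,z)[:2] for p in q],np.float32); return cv2.minAreaRect(P)
from scipy.spatial.transform import Rotation as R
def go(x,y,z,yaw):
    """shift (cm) and turn (deg) in tool axes to tool-down pose, closing line at yaw deg from world x"""
    s=ctrl.sense(); q=s["ee_rot"]; R0=R.from_quat([q[1],q[2],q[3],q[0]])
    best=None
    for w in (yaw,yaw+180):
        a=np.radians(w); Y=np.array([np.cos(a),np.sin(a),0]); Z=np.array([0,0,-1.]); X=np.cross(Y,Z)
        r=(R0.inv()*R.from_matrix(np.c_[X,Y,Z])).as_rotvec(degrees=True)
        j6=np.arctan2(y,x)-a; j6=(j6+np.pi)%(2*np.pi)-np.pi
        if best is None or abs(j6)<abs(best[2]): best=(R0.inv().apply(np.array([x,y,z])-s["eef_pos"])/10,r,j6)
    print("shift cm",np.round(best[0],2),"turn",np.round(best[1],1),"j6~",round(best[2],2),"t",round(s["time_s"],1),"pos",np.round(s["eef_pos"],1),"grip",round(s["grip_width"],3))
E
python3 - <<'E'
from h import *
c=ctrl.capture("top")
for n,uv,z in (("flatL@testerL",(141,250),99),("fullL@chargerL",(305,269),95),("flatS@testerS",(387,198),80),("fullS@chargerS",(213,204),76)):
    for thr in (80,100):
        try: print(n,cap(c,uv,z,thr=thr))
        except Exception as e: print(n,e)
m=np.zeros((480,640));g=c["img"].max(2);m[235:312,450:520]=g[235:312,450:520]<80
print("pad",poly(c,m,5))
h=cv2.cvtColor(c["img"],cv2.COLOR_RGB2HSV);m=np.zeros((480,640));m[150:200,305:350]=((h[...,0]>100)&(h[...,0]<125)&(h[...,1]>120))[150:200,305:350]
print("reel",poly(c,m,58))
E
```

```text
flatL@testerL [493.4 363.1  12.4  28.4  50.4]
flatL@testerL [486.1 349.3  12.3  53.5  75.4]
fullL@chargerL [466.4  29.4   1.5  87.6  89.2]
fullL@chargerL [466.7  29.4   1.5  88.1  89.3]
flatS@testerS [ 625.9 -140.6  -12.3   17.6   35.8]
flatS@testerS [ 625.7 -140.7  -11.9   19.5   37.1]
fullS@chargerS [592.2 217.2 -88.2  75.6  79.4]
fullS@chargerS [592.3 217.5 -88.2  76.2  79.6]
pad ((471.99609375, -379.3712158203125), (97.48615264892578, 116.98504638671875), 79.32750701904297)
reel ((670.8157958984375, -10.867202758789062), (59.517578125, 51.90518569946289), 1.5744524002075195)
```

```bash
cat >> h.py <<'E'
def ring(c,uv,z,hu,hv,thr=75,k=8):
    im=cv2.cvtColor(c["img"],cv2.COLOR_RGB2GRAY); u0,v0=int(uv[0])-hu,int(uv[1])-hv
    w=cv2.resize(im[v0:v0+2*hv,u0:u0+2*hu],None,fx=k,fy=k,interpolation=cv2.INTER_CUBIC)
    cs,_=cv2.findContours((w>thr).astype(np.uint8),cv2.RETR_EXTERNAL,cv2.CHAIN_APPROX_NONE)
    q=max(cs,key=cv2.contourArea); px=(q[:,0,:]+.5)/k-.5+[u0,v0]
    P=np.array([ray(c,p,z)[:2] for p in px],np.float32); r=cv2.minAreaRect(P); B=cv2.boxPoints(r)
    s=min([B[1]-B[0],B[2]-B[1]],key=np.linalg.norm); s=s*np.sign(s[0])
    return np.round([*r[0],np.degrees(np.arctan2(s[1],s[0])),*sorted(r[1])],1)
E
python3 - <<'E'
from h import *
c=ctrl.capture("top")
print(ring(c,(305,269),95,17,13)); print(ring(c,(213,204),76,13,9))
go(493,363,200,12.4)
E
```

```text
[465.   28.1  -9.5  38.   59.1]
[595.7 224.4  -4.4  28.5  45.1]
shift cm [-35.19  -2.39   3.09] turn [-0.  0. 59.] j6~ 0.42 t 0.2 pos [167.  497.6 231. ] grip 0.998
```

Emit:
{"api": "step_arm", "payload": {
  "increments": [
    [[-35.2, -2.4, 3.1], [0, 0, 59], 100],
    [[-35.2, -2.4, 3.1], [0, 0, 59], 100],
    [[-35.2, -2.4, 3.1], [0, 0, 59], 100],
    [[-35.2, -2.4, 3.1], [0, 0, 59], 100],
    [[-35.2, -2.4, 3.1], [0, 0, 59], 100],
    [[-35.2, -2.4, 3.1], [0, 0, 59], 100],
    [[-35.2, -2.4, 3.1], [0, 0, 59], 100],
    [[-35.2, -2.4, 3.1], [0, 0, 59], 100]
  ],
  "squeeze": 40
}}

```text
time_s: 1.2
eef_pos: [492.6, 363.2, 200.2]
ee_rot: [-0.0, 0.626, 0.78, -0.0]
force: [-0.3, 0.5, 0.9]
grip_width: 1.0
grip_force: 0.0
```

```bash
python3 - <<'E'
from h import *
go(493,363,64,12.4)
E
```

```text
shift cm [-0.03  0.04 13.62] turn [-0.  -0.   0.1] j6~ 0.42 t 1.2 pos [492.6 363.2 200.2] grip 1.0
```

Emit:
{"api": "step_arm", "payload": {
  "increments": [
    [[0, 0, 5], [0, 0, 0], 100],
    [[0, 0, 9], [0, 0, 0], 100],
    [[0, 0, 12], [0, 0, 0], 100],
    [[0, 0, 13.6], [0, 0, 0], 100],
    [[0, 0, 13.6], [0, 0, 0], 20],
    [[0, 0, 13.6], [0, 0, 0], 20],
    [[0, 0, 13.6], [0, 0, 0], 20],
    [[0, 0, 13.6], [0, 0, 0], 20]
  ]
}}

```text
time_s: 2.2
eef_pos: [493.6, 363.3, 65.7]
ee_rot: [0.0, 0.626, 0.78, 0.001]
force: [-2.2, -0.2, 6.3]
grip_width: 0.415
grip_force: 41.4
```

Emit:
{"api": "step_arm", "payload": {
  "increments": [
    [[0, 0, 0], [0, 0, 0], 20],
    [[0, 0, 0], [0, 0, 0], 20]
  ]
}}

```text
time_s: 2.45
eef_pos: [493.6, 363.3, 65.7]
ee_rot: [0.0, 0.626, 0.78, 0.001]
force: [-2.9, 0.2, 6.5]
grip_width: 0.416
grip_force: 41.4
```

Emit:
{"api": "step_arm", "payload": {
  "increments": [
    [[0, 0, -1], [0, 0, 0], 20],
    [[0, 0, -3], [0, 0, 0], 20],
    [[0, 0, -6], [0, 0, 0], 20],
    [[0, 0, -9], [0, 0, 0], 20],
    [[0, 0, -12], [0, 0, 0], 20],
    [[0, 0, -13], [0, 0, 0], 20],
    [[0, 0, -13], [0, 0, 0], 20]
  ]
}}

```text
time_s: 3.32
eef_pos: [493.0, 362.9, 194.1]
ee_rot: [-0.0, 0.626, 0.78, -0.0]
force: [0.7, -0.5, -3.6]
grip_width: 0.417
grip_force: 40.7
```

```bash
python3 - <<'E'
from h import *
go(472,-379,195,-10.7)
print(ctrl.sense()["force"])
E
```

```text
shift cm [-71.99 -18.04  -0.09] turn [-0.   0.  23.1] j6~ -0.49 t 3.3 pos [493.  362.9 194.1] grip 0.417
[ 0.68366302 -0.50208076 -3.56211654]
```

Emit:
{"api": "step_arm", "payload": {
  "increments": [
    [[-3.6, -0.9, 0], [0, 0, 1], 20],
    [[-9, -2.25, 0], [0, 0, 3], 20],
    [[-14.4, -3.6, 0], [0, 0, 5], 20],
    [[-20, -5, 0], [0, 0, 7], 20],
    [[-25.6, -6.4, 0], [0, 0, 9], 20],
    [[-31, -7.8, 0], [0, 0, 11], 20],
    [[-36.8, -9.2, 0], [0, 0, 12], 20],
    [[-42, -10.5, 0], [0, 0, 13], 20]
  ]
}}

```text
time_s: 4.32
eef_pos: [480.2, -71.6, 193.0]
ee_rot: [-0.001, 0.711, 0.703, -0.0]
force: [1.5, 0.4, -2.4]
grip_width: 0.416
grip_force: 41.0
```

```bash
python3 - <<'E'
from h import *
go(472,-379,195,-10.7)
E
```

```text
shift cm [-30.75  -0.49  -0.22] turn [-0.1 -0.  10.1] j6~ -0.49 t 4.3 pos [480.2 -71.6 193. ] grip 0.416
```

Emit:
{"api": "step_arm", "payload": {
  "increments": [
    [[-5.6, -0.1, 0], [0, 0, 2], 20],
    [[-11.2, -0.2, 0], [0, 0, 4], 20],
    [[-16.8, -0.3, 0], [0, 0, 6], 20],
    [[-22.4, -0.4, 0], [0, 0, 8], 20],
    [[-27, -0.5, 0], [0, 0, 10], 20],
    [[-30, -0.5, 0], [0, 0, 10], 20],
    [[-30.7, -0.5, 0], [0, 0, 10], 20],
    [[-30.7, -0.5, 0], [0, 0, 10], 20]
  ]
}}

```text
time_s: 5.32
eef_pos: [473.0, -376.1, 193.2]
ee_rot: [-0.001, 0.769, 0.639, 0.0]
force: [-0.4, -0.1, -3.3]
grip_width: 0.419
grip_force: 41.1
```

```bash
python3 - <<'E'
from h import *
go(472,-379,58,-10.7)
c=ctrl.capture("top")
cv2.imwrite("pics/t1.png",c["img"][:,:,::-1])
im=c["img"][:,:,::-1]; v,u=257,146
cv2.imwrite("pics/t1a.png",cv2.resize(im[v-37:v+38,u-50:u+50],(800,600),interpolation=cv2.INTER_CUBIC))
E
```

```text
shift cm [-0.32 -0.02 13.52] turn [-0.1 -0.1  0.1] j6~ -0.49 t 5.3 pos [ 473.  -376.1  193.2] grip 0.419
```

View pics/t1a.png

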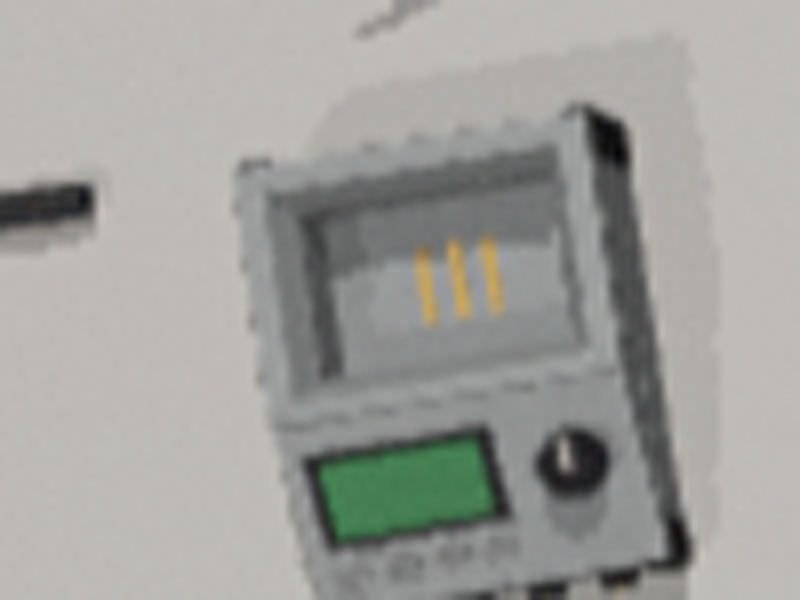

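The empty large tester pocket is visible: mouth corners in the crop are about (268,197), (558,145), (592,352) and (300,402). Now I'll lower the pack onto the pad.

Emit:
{"api": "step_arm", "payload": {
  "increments": [
    [[-0.3, 0, 4], [0, 0, 0], 20],
    [[-0.3, 0, 8], [0, 0, 0], 20],
    [[-0.3, 0, 11], [0, 0, 0], 20],
    [[-0.3, 0, 12.5], [0, 0, 0], 20],
    [[-0.3, 0, 13.2], [0, 0, 0], 20],
    [[-0.3, 0, 13.5], [0, 0, 0], 20],
    [[-0.3, 0, 13.6], [0, 0, 0], 20],
    [[-0.3, 0, 13.6], [0, 0, 0], 20]
  ]
}}

```text
time_s: 6.38
eef_pos: [472.8, -379.9, 58.9]
ee_rot: [0.0, 0.769, 0.639, 0.0]
force: [1.2, 0.3, -3.7]
grip_width: 0.422
grip_force: 41.0
```

```bash
python3 - <<'E'
from h import *
c=ctrl.capture("top")
P=np.array([ray(c,(95.5+x/8,219.5+y/8),42)[:2] for x,y in ((268,197),(558,145),(592,352),(300,402))])
print(P.mean(0),cv2.minAreaRect(P.astype(np.float32)))
print("gold",ray(c,(95.5+460/8,219.5+280/8),14))
go(472,-379,57,-10.7)
E
```

```text
[491.96935714 361.09160038] ((491.766845703125, 361.03094482421875), (56.412933349609375, 77.584228515625), 12.091509819030762)
gold [492.38203924 361.98788453  14.        ]
shift cm [ 0.07 -0.09  0.18] turn [0.  0.  0.1] j6~ -0.49 t 6.4 pos [ 472.8 -379.9   58.8] grip 0.415
```

Emit:
{"api": "step_arm", "payload": {
  "increments": [
    [[0, 0, 0.1], [0, 0, 0], 20],
    [[0, 0, 0.2], [0, 0, 0], 20],
    [[0, 0, 0.3], [0, 0, 0], 20],
    [[0, 0, 0.3], [0, 0, 0], 20]
  ]
}}

```text
time_s: 6.92
eef_pos: [472.7, -379.8, 56.7]
ee_rot: [0.0, 0.769, 0.639, -0.0]
force: [-4.2, 2.3, 8.6]
grip_width: 0.413
grip_force: 42.6
```

Contact is made. I'll release and rise.

Emit:
{"api": "step_arm", "payload": {
  "increments": [
    [[0, 0, 0], [0, 0, 0], 60],
    [[0, 0, 0], [0, 0, 0], 100],
    [[0, 0, 0], [0, 0, 0], 100],
    [[0, 0, 0], [0, 0, 0], 100],
    [[0, 0, -3], [0, 0, 0], 100],
    [[0, 0, -7], [0, 0, 0], 100],
    [[0, 0, -12], [0, 0, 0], 100],
    [[0, 0, -14], [0, 0, 0], 100]
  ]
}}

```text
time_s: 7.92
eef_pos: [473.2, -380.3, 198.5]
ee_rot: [0.002, 0.769, 0.639, 0.0]
force: [-0.0, 0.2, -0.4]
grip_width: 0.998
grip_force: 0.0
```

```bash
python3 - <<'E'
from h import *
go(465,28,190,-9.5)
E
```

```text
shift cm [39.99 -8.28  0.71] turn [ 0.2  0.2 -1. ] j6~ 0.23 t 7.9 pos [ 473.2 -380.3  198.5] grip 0.998
```

Emit:
{"api": "step_arm", "payload": {
  "increments": [
    [[40, -8.3, 0.7], [0, 0, -1], 100],
    [[40, -8.3, 0.7], [0, 0, -1], 100],
    [[40, -8.3, 0.7], [0, 0, -1], 100],
    [[40, -8.3, 0.7], [0, 0, -1], 100],
    [[40, -8.3, 0.7], [0, 0, -1], 100],
    [[40, -8.3, 0.7], [0, 0, -1], 100],
    [[40, -8.3, 0.7], [0, 0, -1], 100],
    [[40, -8.3, 0.7], [0, 0, -1], 100]
  ]
}}

```text
time_s: 8.93
eef_pos: [464.0, 30.5, 188.4]
ee_rot: [0.0, 0.762, 0.647, 0.0]
force: [-0.0, 0.5, 0.3]
grip_width: 1.002
grip_force: 0.0
```

```bash
python3 - <<'E'
from h import *
c=ctrl.capture("top"); print("pad pack",cap(c,proj(c,(473,-380,90)),90))
go(465,28,61,-9.5)
E
```

```text
pad pack [ 473.8 -378.9  -10.4   28.9   51.2]
shift cm [-0.11  0.09 12.74] turn [0.  0.  0.1] j6~ 0.23 t 9.0 pos [464.3  29.3 188.4] grip 1.001
```

Emit:
{"api": "step_arm", "payload": {
  "increments": [
    [[0, 0.1, 5], [0, 0, 0], 100],
    [[0, 0.1, 9], [0, 0, 0], 100],
    [[0, 0.1, 12], [0, 0, 0], 100],
    [[0, 0.1, 12.7], [0, 0, 0], 100],
    [[0, 0.1, 12.7], [0, 0, 0], 20],
    [[0, 0.1, 12.7], [0, 0, 0], 20],
    [[0, 0.1, 12.7], [0, 0, 0], 20],
    [[0, 0.1, 12.7], [0, 0, 0], 20]
  ]
}}

```text
time_s: 9.98
eef_pos: [465.7, 28.4, 62.3]
ee_rot: [0.001, 0.763, 0.646, 0.0]
force: [-2.5, -0.8, 6.6]
grip_width: 0.414
grip_force: 43.4
```

Emit:
{"api": "step_arm", "payload": {
  "increments": [
    [[0, 0, 0], [0, 0, 0], 20],
    [[0, 0, 0], [0, 0, 0], 20],
    [[0, 0, -1], [0, 0, 0], 20],
    [[0, 0, -3], [0, 0, 0], 20],
    [[0, 0, -6], [0, 0, 0], 20],
    [[0, 0, -9], [0, 0, 0], 20],
    [[0, 0, -12], [0, 0, 0], 20],
    [[0, 0, -13.5], [0, 0, 0], 20]
  ]
}}

```text
time_s: 10.98
eef_pos: [465.5, 28.6, 198.3]
ee_rot: [0.001, 0.763, 0.646, 0.001]
force: [-0.6, -0.1, -3.2]
grip_width: 0.414
grip_force: 42.5
```

```bash
python3 - <<'E'
from h import *
go(492,361,196,12.1)
E
```

```text
shift cm [33.22 -2.89  0.23] turn [  0.1   0.  -21.6] j6~ 0.42 t 11.0 pos [465.5  28.6 198.3] grip 0.414
```

Emit:
{"api": "step_arm", "payload": {
  "increments": [
    [[4, -0.3, 0.2], [0, 0, -3], 20],
    [[9.5, -0.8, 0.2], [0, 0, -6], 20],
    [[15, -1.3, 0.2], [0, 0, -10], 20],
    [[20.5, -1.8, 0.2], [0, 0, -14], 20],
    [[26, -2.3, 0.2], [0, 0, -18], 20],
    [[31, -2.7, 0.2], [0, 0, -21], 20],
    [[33.2, -2.9, 0.2], [0, 0, -21.6], 20],
    [[33.2, -2.9, 0.2], [0, 0, -21.6], 20]
  ]
}}

```text
time_s: 11.98
eef_pos: [491.2, 361.9, 194.2]
ee_rot: [-0.0, 0.628, 0.778, -0.0]
force: [0.7, -0.6, -2.5]
grip_width: 0.416
grip_force: 42.5
```

```bash
python3 - <<'E'
from h import *
go(492,361,67,12.1)
c=ctrl.capture("top"); print("held",cap(c,proj(c,(492,361,231)),231,half=30))
im=c["img"][:,:,::-1]; v,u=275,303
cv2.imwrite("pics/t2a.png",cv2.resize(im[v-37:v+38,u-50:u+50],(800,600),interpolation=cv2.INTER_CUBIC))
E
```

```text
shift cm [-0.11  0.07 12.72] turn [-0.   0.   0.1] j6~ 0.42 t 12.0 pos [491.2 361.9 194.2] grip 0.416Traceback (most recent call last):
  File "<stdin>", line 3, in <module>
  File "h.py", line 14, in cap
    q=max(cs,key=cv2.contourArea); px=(q[:,0,:]+.5)/k-.5+[u0,v0]
ValueError: max() iterable argument is empty
```

```bash
python3 - <<'E'
from h import *
c=ctrl.capture("top")
im=c["img"][:,:,::-1]; v,u=275,303
cv2.imwrite("pics/t2a.png",cv2.resize(im[v-37:v+38,u-50:u+50],(800,600),interpolation=cv2.INTER_CUBIC))
E
```

```text
(no output)
```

View pics/t2a.png

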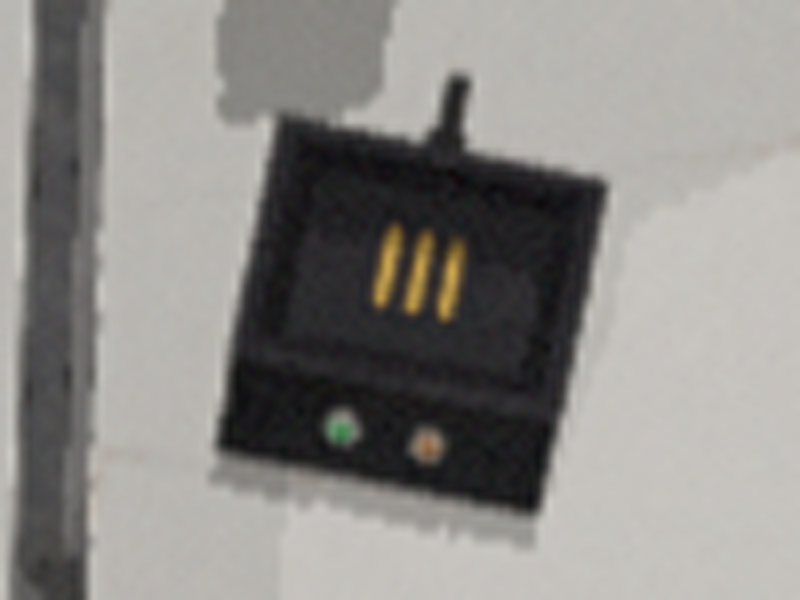

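Emit:
{"api": "step_arm", "payload": {
  "increments": [
    [[-0.1, 0.1, 4], [0, 0, 0], 20],
    [[-0.1, 0.1, 7], [0, 0, 0], 20],
    [[-0.1, 0.1, 9], [0, 0, 0], 20],
    [[-0.1, 0.1, 10.5], [0, 0, 0], 20],
    [[-0.1, 0.1, 11.5], [0, 0, 0], 20],
    [[-0.1, 0.1, 12.2], [0, 0, 0], 20],
    [[-0.1, 0.1, 12.7], [0, 0, 0], 20],
    [[-0.1, 0.1, 12.7], [0, 0, 0], 20]
  ]
}}

```text
time_s: 13.08
eef_pos: [492.9, 360.0, 67.3]
ee_rot: [-0.0, 0.629, 0.777, -0.0]
force: [0.1, -0.2, -2.1]
grip_width: 0.414
grip_force: 42.5
```

Emit:
{"api": "step_arm", "payload": {
  "increments": [
    [[0, 0, 0.1], [0, 0, 0], 20],
    [[0, 0, 0.2], [0, 0, 0], 20],
    [[0, 0, 0.2], [0, 0, 0], 20]
  ]
}}

```text
time_s: 13.45
eef_pos: [493.1, 360.2, 66.3]
ee_rot: [0.0, 0.629, 0.777, 0.0]
force: [-2.2, -1.9, 5.6]
grip_width: 0.415
grip_force: 43.4
```

```bash
python3 - <<'E'
from h import *
c=ctrl.capture("top"); r=lambda x,y,z: ray(c,(252.5+x/8,237.5+y/8),z)[:2]
print("gold",r(419,271,10)); a,b=r(282,118,38),r(605,182,38); d=a-b; print("yaw",np.degrees(np.arctan2(-d[0],d[1])),np.linalg.norm(d))
m=cv2.inRange(cv2.cvtColor(c["img"],cv2.COLOR_RGB2HSV)[260:285,295:320],(12,100,100),(35,255,255)); v,u=np.nonzero(m); print(ray(c,(u.mean()+295,v.mean()+260),10),len(u))
E
```

```text
gold [464.67878407  28.80185526]
yaw -9.614028460426674 89.00771716661342
[464.14545352  28.54459324  10.        ] 63
```

Charger pocket is at (464.5, 28.6), yaw −9.6. The pack is seated (contact at 66.3), so I'll release and go to the pad pack.

Emit:
{"api": "step_arm", "payload": {
  "increments": [
    [[0, 0, 0], [0, 0, 0], 60],
    [[0, 0, 0], [0, 0, 0], 100],
    [[0, 0, 0], [0, 0, 0], 100],
    [[0, 0, 0], [0, 0, 0], 100],
    [[0, 0, -3], [0, 0, 0], 100],
    [[0, 0, -7], [0, 0, 0], 100],
    [[0, 0, -12], [0, 0, 0], 100],
    [[0, 0, -13], [0, 0, 0], 100]
  ]
}}

```text
time_s: 14.5
eef_pos: [494.0, 360.6, 198.9]
ee_rot: [0.001, 0.629, 0.777, 0.003]
force: [0.5, 1.2, -0.8]
grip_width: 1.002
grip_force: 0.0
```

```bash
python3 - <<'E'
from h import *
go(473,-379.5,195,-10.5)
E
```

```text
shift cm [-71.94 -17.5    0.18] turn [ 0.3 -0.1 22.6] j6~ -0.49 t 14.5 pos [494.  360.6 198.9] grip 1.002
```

Emit:
{"api": "step_arm", "payload": {
  "increments": [
    [[-36, -8.8, 0.2], [0, 0, 11], 100],
    [[-36, -8.8, 0.2], [0, 0, 11], 100],
    [[-36, -8.8, 0.2], [0, 0, 11], 100],
    [[-36, -8.8, 0.2], [0, 0, 11], 100],
    [[-36, -8.8, 0.2], [0, 0, 11], 100],
    [[-72, -17.5, 0.2], [0, 0, 22.6], 100],
    [[-72, -17.5, 0.2], [0, 0, 22.6], 100],
    [[-72, -17.5, 0.2], [0, 0, 22.6], 100]
  ]
}}

```text
time_s: 15.5
eef_pos: [478.0, -141.6, 192.9]
ee_rot: [-0.0, 0.769, 0.639, -0.0]
force: [1.0, 0.7, -0.3]
grip_width: 1.0
grip_force: 0.0
```

```bash
python3 - <<'E'
from h import *
go(473,-379.5,195,-10.5)
E
```

```text
shift cm [-23.47   3.87  -0.23] turn [-0.  -0.  -0.1] j6~ -0.49 t 15.5 pos [ 478.  -141.6  192.9] grip 1.0
```

Emit:
{"api": "step_arm", "payload": {
  "increments": [
    [[-23.3, 3.9, 0], [0, 0, 0], 100],
    [[-23.3, 3.9, 0], [0, 0, 0], 100],
    [[-23.3, 3.9, 0], [0, 0, 0], 100],
    [[-23.3, 3.9, 0], [0, 0, 0], 100],
    [[-23.3, 3.9, 0], [0, 0, 0], 100],
    [[-23.3, 3.9, 0], [0, 0, 0], 100]
  ]
}}

```text
time_s: 16.25
eef_pos: [474.2, -375.3, 192.7]
ee_rot: [-0.001, 0.769, 0.639, 0.0]
force: [0.7, 0.4, -0.5]
grip_width: 0.997
grip_force: 0.0
```

```bash
python3 - <<'E'
from h import *
c=ctrl.capture("top"); print("fullL in tester",cap(c,proj(c,(493,361,99)),99))
go(473,-379.5,57,-10.5)
E
```

```text
fullL in tester [492.5 358.9  12.3  28.6  50.8]
shift cm [-0.49 -0.04 13.6 ] turn [-0. -0. -0.] j6~ -0.49 t 16.3 pos [ 474.4 -374.9  193. ] grip 1.002
```

Emit:
{"api": "step_arm", "payload": {
  "increments": [
    [[-0.4, 0, 5], [0, 0, 0], 100],
    [[-0.4, 0, 9], [0, 0, 0], 100],
    [[-0.4, 0, 12], [0, 0, 0], 100],
    [[-0.4, 0, 13.6], [0, 0, 0], 100],
    [[-0.4, 0, 13.6], [0, 0, 0], 20],
    [[-0.4, 0, 13.6], [0, 0, 0], 20],
    [[-0.4, 0, 13.6], [0, 0, 0], 20],
    [[-0.4, 0, 13.6], [0, 0, 0], 20]
  ]
}}

```text
time_s: 17.3
eef_pos: [473.9, -380.3, 58.9]
ee_rot: [0.001, 0.769, 0.639, -0.0]
force: [-1.9, 1.4, 7.1]
grip_width: 0.42
grip_force: 42.5
```

Emit:
{"api": "step_arm", "payload": {
  "increments": [
    [[0, 0, 0], [0, 0, 0], 20],
    [[0, 0, 0], [0, 0, 0], 20],
    [[0, 0, -1], [0, 0, 0], 20],
    [[0, 0, -3], [0, 0, 0], 20],
    [[0, 0, -6], [0, 0, 0], 20],
    [[0, 0, -9], [0, 0, 0], 20],
    [[0, 0, -12], [0, 0, 0], 20],
    [[0, 0, -13.5], [0, 0, 0], 20]
  ]
}}

```text
time_s: 18.3
eef_pos: [473.8, -380.1, 194.2]
ee_rot: [0.001, 0.769, 0.639, 0.0]
force: [0.0, -0.0, -3.1]
grip_width: 0.411
grip_force: 41.8
```

```bash
python3 - <<'E'
from h import *
go(464.5,28.5,196,-9.6)
E
```

```text
shift cm [39.99 -8.39 -0.24] turn [ 0.1  0.1 -1. ] j6~ 0.23 t 18.3 pos [ 473.8 -380.1  194.2] grip 0.411
```

Emit:
{"api": "step_arm", "payload": {
  "increments": [
    [[4, -0.8, -0.2], [0, 0, 0], 20],
    [[9.5, -2, -0.2], [0, 0, 0], 20],
    [[15, -3.1, -0.2], [0, 0, 0], 20],
    [[21, -4.4, -0.2], [0, 0, -1], 20],
    [[27, -5.7, -0.2], [0, 0, -1], 20],
    [[33, -6.9, -0.2], [0, 0, -1], 20],
    [[38, -8, -0.2], [0, 0, -1], 20],
    [[40, -8.4, -0.2], [0, 0, -1], 20]
  ]
}}

```text
time_s: 19.3
eef_pos: [463.4, 31.2, 194.2]
ee_rot: [-0.001, 0.763, 0.647, -0.0]
force: [0.1, -0.9, -3.0]
grip_width: 0.412
grip_force: 41.5
```

Emit:
{"api": "step_arm", "payload": {
  "increments": [
    [[0, 0, 0], [0, 0, 0], 20],
    [[0, 0, 0], [0, 0, 0], 20]
  ]
}}

```text
time_s: 19.55
eef_pos: [464.2, 28.1, 194.3]
ee_rot: [-0.0, 0.764, 0.646, -0.0]
force: [-0.2, -0.0, -3.6]
grip_width: 0.415
grip_force: 41.5
```

```bash
python3 - <<'E'
from h import *
go(464.5,28.5,65,-9.6)
E
```

```text
shift cm [ 0.05  0.03 12.93] turn [-0.  0.  0.] j6~ 0.23 t 19.6 pos [464.2  28.1 194.3] grip 0.415
```

Emit:
{"api": "step_arm", "payload": {
  "increments": [
    [[0, 0, 4], [0, 0, 0], 20],
    [[0, 0, 7], [0, 0, 0], 20],
    [[0, 0, 9], [0, 0, 0], 20],
    [[0, 0, 10.5], [0, 0, 0], 20],
    [[0, 0, 11.7], [0, 0, 0], 20],
    [[0, 0, 12.5], [0, 0, 0], 20],
    [[0, 0, 13.0], [0, 0, 0], 20],
    [[0, 0, 13.1], [0, 0, 0], 20]
  ]
}}

```text
time_s: 20.55
eef_pos: [464.4, 28.5, 63.9]
ee_rot: [0.0, 0.763, 0.646, -0.0]
force: [-4.5, -1.4, 7.2]
grip_width: 0.414
grip_force: 42.8
```

Emit:
{"api": "step_arm", "payload": {
  "increments": [
    [[0, 0, 0.1], [0, 0, 0], 20],
    [[0, 0, 0.2], [0, 0, 0], 20],
    [[0, 0, 0.2], [0, 0, 0], 20]
  ]
}}

```text
time_s: 20.92
eef_pos: [464.4, 28.5, 63.8]
ee_rot: [0.001, 0.763, 0.646, 0.0]
force: [-11.0, -1.1, 25.9]
grip_width: 0.411
grip_force: 45.3
```

Seated. I'll release, rise, and go to the small tester.

Emit:
{"api": "step_arm", "payload": {
  "increments": [
    [[0, 0, -0.2], [0, 0, 0], 20],
    [[0, 0, -0.2], [0, 0, 0], 60],
    [[0, 0, -0.2], [0, 0, 0], 100],
    [[0, 0, -0.2], [0, 0, 0], 100],
    [[0, 0, -0.2], [0, 0, 0], 100],
    [[0, 0, -4], [0, 0, 0], 100],
    [[0, 0, -9], [0, 0, 0], 100],
    [[0, 0, -13], [0, 0, 0], 100]
  ]
}}

```text
time_s: 21.92
eef_pos: [464.3, 28.7, 193.3]
ee_rot: [0.0, 0.764, 0.646, 0.0]
force: [-0.6, 0.1, 0.7]
grip_width: 1.003
grip_force: 0.0
```

```bash
python3 - <<'E'
from h import *
go(625.8,-140.6,190,-12)
E
```

```text
shift cm [-14.02  18.73   0.36] turn [0.1 0.  2.4] j6~ -0.01 t 21.9 pos [464.3  28.7 193.3] grip 1.003
```

Emit:
{"api": "step_arm", "payload": {
  "increments": [
    [[-14, 18.7, 0.3], [0, 0, 2.4], 100],
    [[-14, 18.7, 0.3], [0, 0, 2.4], 100],
    [[-14, 18.7, 0.3], [0, 0, 2.4], 100],
    [[-14, 18.7, 0.3], [0, 0, 2.4], 100],
    [[-14, 18.7, 0.3], [0, 0, 2.4], 100],
    [[-14, 18.7, 0.3], [0, 0, 2.4], 100]
  ]
}}

```text
time_s: 22.68
eef_pos: [625.0, -139.8, 188.2]
ee_rot: [-0.0, 0.777, 0.63, -0.0]
force: [-0.7, 0.7, -0.0]
grip_width: 1.0
grip_force: 0.0
```

```bash
python3 - <<'E'
from h import *
c=ctrl.capture("top"); print("flatL charger",ring(c,proj(c,(464,28,95)),95,17,13))
go(625.8,-140.6,49,-12)
E
```

```text
flatL charger [464.8  29.3  -9.6  36.5  58.1]
shift cm [-0.09  0.11 13.96] turn [-0.  -0.   0.1] j6~ -0.01 t 22.7 pos [ 625.  -139.5  188.6] grip 0.999
```

Emit:
{"api": "step_arm", "payload": {
  "increments": [
    [[-0.1, 0.1, 5], [0, 0, 0], 100],
    [[-0.1, 0.1, 9], [0, 0, 0], 100],
    [[-0.1, 0.1, 12], [0, 0, 0], 100],
    [[-0.1, 0.1, 13.9], [0, 0, 0], 100],
    [[-0.1, 0.1, 13.9], [0, 0, 0], 10],
    [[-0.1, 0.1, 13.9], [0, 0, 0], 10],
    [[-0.1, 0.1, 13.9], [0, 0, 0], 10],
    [[-0.1, 0.1, 13.9], [0, 0, 0], 10]
  ]
}}

```text
time_s: 23.72
eef_pos: [626.6, -141.6, 50.6]
ee_rot: [0.001, 0.777, 0.63, 0.0]
force: [-1.3, 0.8, 4.9]
grip_width: 0.298
grip_force: 45.6
```

Emit:
{"api": "step_arm", "payload": {
  "increments": [
    [[0, 0, 0], [0, 0, 0], 10],
    [[0, 0, 0], [0, 0, 0], 10],
    [[0, 0, 0], [0, 0, 0], 10]
  ]
}}

```text
time_s: 24.1
eef_pos: [626.6, -141.7, 50.6]
ee_rot: [0.001, 0.777, 0.63, 0.0]
force: [-1.9, 0.3, 5.4]
grip_width: 0.298
grip_force: 45.8
```

Emit:
{"api": "step_arm", "payload": {
  "increments": [
    [[0, 0, -1], [0, 0, 0], 10],
    [[0, 0, -3], [0, 0, 0], 10],
    [[0, 0, -6], [0, 0, 0], 10],
    [[0, 0, -9], [0, 0, 0], 10],
    [[0, 0, -12], [0, 0, 0], 10],
    [[0, 0, -13.5], [0, 0, 0], 10]
  ]
}}

```text
time_s: 24.85
eef_pos: [626.5, -141.7, 186.4]
ee_rot: [0.001, 0.777, 0.63, 0.0]
force: [1.1, -0.3, -1.8]
grip_width: 0.298
grip_force: 45.0
```

```bash
python3 - <<'E'
from h import *
go(472,-379.5,185,-10.7)
E
```

```text
shift cm [-26.46 -10.19   0.13] turn [ 0.1  0.  -1.3] j6~ -0.49 t 24.9 pos [ 626.5 -141.7  186.4] grip 0.298
```

Emit:
{"api": "step_arm", "payload": {
  "increments": [
    [[-3, -1.2, 0], [0, 0, 0], 10],
    [[-8, -3.1, 0], [0, 0, 0], 10],
    [[-13.5, -5.2, 0], [0, 0, -1], 10],
    [[-19, -7.3, 0], [0, 0, -1], 10],
    [[-24, -9.2, 0], [0, 0, -1.3], 10],
    [[-26.4, -10.2, 0], [0, 0, -1.3], 10],
    [[-26.4, -10.2, 0], [0, 0, -1.3], 10],
    [[-26.4, -10.2, 0], [0, 0, -1.3], 10]
  ]
}}

```text
time_s: 25.85
eef_pos: [472.1, -377.9, 184.2]
ee_rot: [-0.0, 0.77, 0.639, 0.0]
force: [-0.3, 0.8, -1.3]
grip_width: 0.294
grip_force: 45.0
```

```bash
python3 - <<'E'
from h import *
go(472,-379.5,41.6,-10.7)
c=ctrl.capture("top")
im=c["img"][:,:,::-1]; v,u=205,385
cv2.imwrite("pics/t3a.png",cv2.resize(im[v-37:v+38,u-50:u+50],(800,600),interpolation=cv2.INTER_CUBIC))
E
```

```text
shift cm [-0.17  0.03 14.26] turn [-0.  -0.   0.1] j6~ -0.49 t 25.9 pos [ 472.1 -377.9  184.2] grip 0.294
```

View pics/t3a.png

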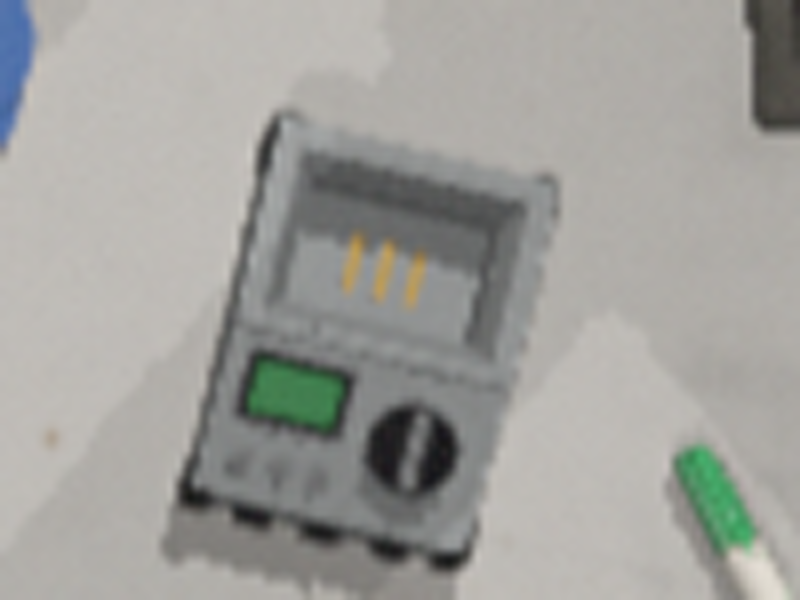

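The small tester pocket is empty: gold contacts centred at crop (385,270), mouth corners about (303,155), (525,205), (495,362) and (268,312).

Emit:
{"api": "step_arm", "payload": {
  "increments": [
    [[-0.1, 0, 4], [0, 0, 0], 10],
    [[-0.1, 0, 8], [0, 0, 0], 10],
    [[-0.1, 0, 11], [0, 0, 0], 10],
    [[-0.1, 0, 13], [0, 0, 0], 10],
    [[-0.1, 0, 13.8], [0, 0, 0], 10],
    [[-0.1, 0, 14.2], [0, 0, 0], 10],
    [[-0.1, 0, 14.4], [0, 0, 0], 10],
    [[-0.1, 0, 14.4], [0, 0, 0], 10]
  ]
}}

```text
time_s: 26.9
eef_pos: [472.0, -379.8, 41.6]
ee_rot: [0.001, 0.77, 0.638, 0.0]
force: [-0.9, 2.4, 4.4]
grip_width: 0.299
grip_force: 45.7
```

```bash
python3 - <<'E'
from h import *
c=ctrl.capture("top"); r=lambda x,y,z: ray(c,(334.5+x/8,167.5+y/8),z)[:2]
P=np.array([r(x,y,36) for x,y in ((303,155),(525,205),(495,362),(268,312))])
print(P.mean(0),cv2.minAreaRect(P.astype(np.float32))); print("gold",r(385,270,14))
a,b=r(285,115,36),r(550,178,36); d=a-b; print("yaw",np.degrees(np.arctan2(-d[0],d[1])),np.linalg.norm(d))
go(472,-379.5,41.6,-10.7); print(ctrl.sense()["force"])
E
```

```text
[ 626.03602977 -141.42211612] ((626.1052856445312, -141.41102600097656), (64.02803039550781, 45.08854293823242), 79.27587127685547)
gold [ 626.94715053 -141.41865087]
yaw -11.650546421224202 75.4031590460897
shift cm [ 0.03 -0.   -0.  ] turn [0.1 0.  0.1] j6~ -0.49 t 26.9 pos [ 472.  -379.8   41.6] grip 0.298
[-0.30497717  2.43391669  5.52395216]
```

Small tester pocket is at (626.4, −141.4), yaw −11.5. The pack is on the pad, so I'll release.

Emit:
{"api": "step_arm", "payload": {
  "increments": [
    [[0, 0, 0], [0, 0, 0], 50],
    [[0, 0, 0], [0, 0, 0], 100],
    [[0, 0, 0], [0, 0, 0], 100],
    [[0, 0, 0], [0, 0, 0], 100],
    [[0, 0, 0], [0, 0, 0], 100],
    [[0, 0, -4], [0, 0, 0], 100],
    [[0, 0, -9], [0, 0, 0], 100],
    [[0, 0, -14.5], [0, 0, 0], 100]
  ]
}}

```text
time_s: 27.95
eef_pos: [471.3, -379.4, 186.8]
ee_rot: [-0.0, 0.77, 0.638, -0.0]
force: [0.5, 0.4, -0.5]
grip_width: 1.005
grip_force: 0.0
```

```bash
python3 - <<'E'
from h import *
go(595.7,224.4,190,-4.4)
E
```

```text
shift cm [61.64  1.06 -0.29] turn [-0.  -0.  -6.3] j6~ 0.44 t 27.9 pos [ 471.3 -379.4  186.8] grip 1.005
```

Emit:
{"api": "step_arm", "payload": {
  "increments": [
    [[61.6, 1.1, -0.3], [0, 0, -6.3], 100],
    [[61.6, 1.1, -0.3], [0, 0, -6.3], 100],
    [[61.6, 1.1, -0.3], [0, 0, -6.3], 100],
    [[61.6, 1.1, -0.3], [0, 0, -6.3], 100],
    [[61.6, 1.1, -0.3], [0, 0, -6.3], 100],
    [[61.6, 1.1, -0.3], [0, 0, -6.3], 100],
    [[61.6, 1.1, -0.3], [0, 0, -6.3], 100],
    [[61.6, 1.1, -0.3], [0, 0, -6.3], 100]
  ]
}}

```text
time_s: 28.95
eef_pos: [572.9, 112.0, 188.1]
ee_rot: [0.0, 0.733, 0.68, 0.0]
force: [0.5, -0.7, 0.6]
grip_width: 1.002
grip_force: 0.0
```

```bash
python3 - <<'E'
from h import *
go(595.7,224.4,190,-4.4)
E
```

```text
shift cm [11.38  1.42 -0.19] turn [0. 0. 0.] j6~ 0.44 t 28.9 pos [572.9 112.  188.1] grip 1.002
```

Emit:
{"api": "step_arm", "payload": {
  "increments": [
    [[11.2, 1.4, 0], [0, 0, 0], 100],
    [[11.2, 1.4, 0], [0, 0, 0], 100],
    [[11.2, 1.4, 0], [0, 0, 0], 100],
    [[11.2, 1.4, 0], [0, 0, 0], 100]
  ]
}}

```text
time_s: 29.45
eef_pos: [595.1, 220.1, 187.7]
ee_rot: [-0.0, 0.733, 0.68, -0.0]
force: [-0.4, 0.6, 0.6]
grip_width: 0.997
grip_force: 0.0
```

```bash
python3 - <<'E'
from h import *
c=ctrl.capture("top"); print("pad",cap(c,proj(c,(472,-379,71)),71))
go(595.7,224.4,45,-4.4)
E
```

```text
pad [ 472.7 -378.9   -9.8   19.    36.8]
shift cm [ 0.48  0.02 14.29] turn [-0.  0. -0.] j6~ 0.44 t 29.5 pos [595.2 219.7 187.9] grip 0.997
```

Emit:
{"api": "step_arm", "payload": {
  "increments": [
    [[0.5, 0, 5], [0, 0, 0], 100],
    [[0.5, 0, 9], [0, 0, 0], 100],
    [[0.5, 0, 12], [0, 0, 0], 100],
    [[0.5, 0, 14.2], [0, 0, 0], 100],
    [[0.5, 0, 14.2], [0, 0, 0], 10],
    [[0.5, 0, 14.2], [0, 0, 0], 10],
    [[0.5, 0, 14.2], [0, 0, 0], 10],
    [[0.5, 0, 14.2], [0, 0, 0], 10]
  ]
}}

```text
time_s: 30.5
eef_pos: [596.1, 225.5, 47.2]
ee_rot: [0.001, 0.733, 0.68, 0.001]
force: [-0.9, -0.4, 5.9]
grip_width: 0.296
grip_force: 40.2
```

Emit:
{"api": "step_arm", "payload": {
  "increments": [
    [[0, 0, 0], [0, 0, 0], 10],
    [[0, 0, 0], [0, 0, 0], 10],
    [[0, 0, 0], [0, 0, 0], 10]
  ]
}}

```text
time_s: 30.88
eef_pos: [596.1, 225.6, 47.1]
ee_rot: [0.001, 0.733, 0.68, 0.001]
force: [-1.7, -1.9, 6.5]
grip_width: 0.296
grip_force: 40.3
```

Emit:
{"api": "step_arm", "payload": {
  "increments": [
    [[0, 0, -1], [0, 0, 0], 10],
    [[0, 0, -3], [0, 0, 0], 10],
    [[0, 0, -6], [0, 0, 0], 10],
    [[0, 0, -9], [0, 0, 0], 10],
    [[0, 0, -12], [0, 0, 0], 10],
    [[0, 0, -14], [0, 0, 0], 10]
  ]
}}

```text
time_s: 31.62
eef_pos: [595.7, 225.7, 187.9]
ee_rot: [0.0, 0.733, 0.68, 0.001]
force: [-0.6, 0.4, -1.3]
grip_width: 0.297
grip_force: 39.5
```

```bash
python3 - <<'E'
from h import *
go(626.4,-141.4,186,-11.5)
E
```

```text
shift cm [-36.37   5.85   0.18] turn [ 0.1 -0.   7.2] j6~ -0.02 t 31.6 pos [595.7 225.7 187.9] grip 0.297
```

Emit:
{"api": "step_arm", "payload": {
  "increments": [
    [[-4, 0.6, 0], [0, 0, 1], 10],
    [[-9.5, 1.5, 0], [0, 0, 2], 10],
    [[-15, 2.4, 0], [0, 0, 3], 10],
    [[-21, 3.4, 0], [0, 0, 4], 10],
    [[-27, 4.3, 0], [0, 0, 5], 10],
    [[-32.5, 5.2, 0], [0, 0, 6], 10],
    [[-36.4, 5.8, 0], [0, 0, 7.2], 10],
    [[-36.4, 5.8, 0], [0, 0, 7.2], 10]
  ]
}}

```text
time_s: 32.62
eef_pos: [625.5, -144.4, 185.8]
ee_rot: [-0.0, 0.776, 0.631, -0.0]
force: [0.3, 0.7, -1.7]
grip_width: 0.3
grip_force: 39.6
```

Emit:
{"api": "step_arm", "payload": {
  "increments": [
    [[0, 0, 0], [0, 0, 0], 10],
    [[0, 0, 0], [0, 0, 0], 10]
  ]
}}

```text
time_s: 32.88
eef_pos: [625.8, -140.5, 186.1]
ee_rot: [-0.0, 0.774, 0.633, 0.0]
force: [-1.4, 1.1, -1.4]
grip_width: 0.297
grip_force: 39.5
```

```bash
python3 - <<'E'
from h import *
go(626.4,-141.4,51,-11.5)
c=ctrl.capture("top")
im=c["img"][:,:,::-1]; v,u=210,215
cv2.imwrite("pics/t4a.png",cv2.resize(im[v-37:v+38,u-50:u+50],(800,600),interpolation=cv2.INTER_CUBIC))
m=cv2.inRange(cv2.cvtColor(c["img"],cv2.COLOR_RGB2HSV)[190:222,200:235],(12,100,100),(35,255,255)); v,u=np.nonzero(m); print("gold",ray(c,(u.mean()+200,v.mean()+190),10),len(u))
E
```

```text
shift cm [-0.08  0.07 13.51] turn [ 0. -0.  0.] j6~ -0.02 t 32.9 pos [ 625.8 -140.5  186.1] grip 0.297
gold [595.06136409 226.09180021  10.        ] 46
```

View pics/t4a.png

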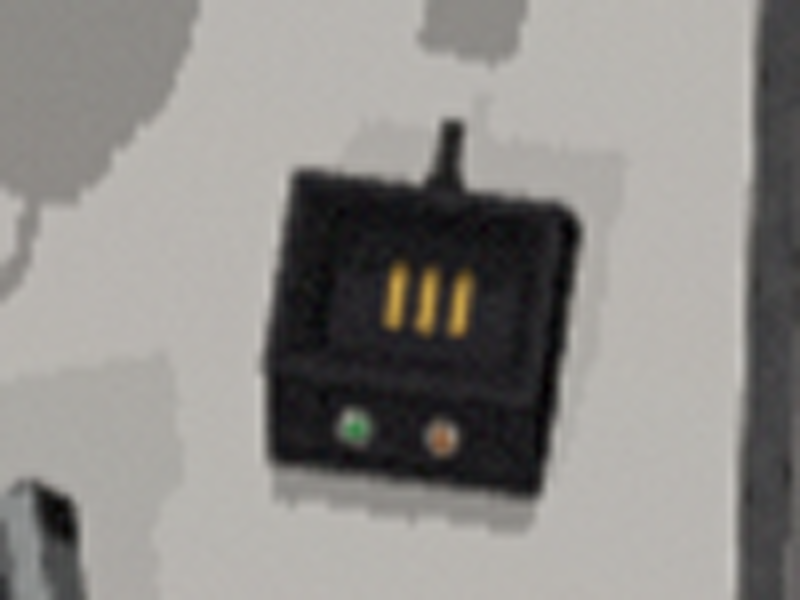

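The small charger pocket is empty, with its contacts at crop (428,300), i.e. centre (595, 226), and yaw about −5. Now I'll lower the full pack into the small tester.

Emit:
{"api": "step_arm", "payload": {
  "increments": [
    [[0, 0.1, 4], [0, 0, 0], 10],
    [[0, 0.1, 8], [0, 0, 0], 10],
    [[0, 0.1, 10], [0, 0, 0], 10],
    [[0, 0.1, 11.5], [0, 0, 0], 10],
    [[0, 0.1, 12.5], [0, 0, 0], 10],
    [[0, 0.1, 13.2], [0, 0, 0], 10],
    [[0, 0.1, 13.5], [0, 0, 0], 10],
    [[0, 0.1, 13.6], [0, 0, 0], 10]
  ]
}}

```text
time_s: 33.92
eef_pos: [627.0, -142.1, 51.2]
ee_rot: [0.0, 0.775, 0.632, 0.0]
force: [-5.1, 2.5, 11.2]
grip_width: 0.299
grip_force: 41.1
```

Emit:
{"api": "step_arm", "payload": {
  "increments": [
    [[0, 0, 0.1], [0, 0, 0], 10],
    [[0, 0, 0.15], [0, 0, 0], 10]
  ]
}}

```text
time_s: 34.17
eef_pos: [627.0, -142.1, 51.1]
ee_rot: [0.001, 0.775, 0.632, 0.0]
force: [-9.4, 3.5, 17.7]
grip_width: 0.295
grip_force: 42.2
```

Emit:
{"api": "step_arm", "payload": {
  "increments": [
    [[0, 0, -0.1], [0, 0, 0], 10],
    [[0, 0, -0.1], [0, 0, 0], 50],
    [[0, 0, -0.1], [0, 0, 0], 100],
    [[0, 0, -0.1], [0, 0, 0], 100],
    [[0, 0, -0.1], [0, 0, 0], 100],
    [[0, 0, -4], [0, 0, 0], 100],
    [[0, 0, -9], [0, 0, 0], 100],
    [[0, 0, -14], [0, 0, 0], 100]
  ]
}}

```text
time_s: 35.17
eef_pos: [626.6, -141.9, 189.9]
ee_rot: [-0.0, 0.775, 0.632, -0.0]
force: [1.0, 0.0, -0.1]
grip_width: 1.0
grip_force: 0.0
```

```bash
python3 - <<'E'
from h import *
go(472.5,-379.5,185,-10.5)
E
```

```text
shift cm [-26.36 -10.34   0.49] turn [-0.  -0.  -1.1] j6~ -0.49 t 35.2 pos [ 626.6 -141.9  189.9] grip 1.0
```

Emit:
{"api": "step_arm", "payload": {
  "increments": [
    [[-26.4, -10.3, 0.3], [0, 0, -1.1], 100],
    [[-26.4, -10.3, 0.3], [0, 0, -1.1], 100],
    [[-26.4, -10.3, 0.3], [0, 0, -1.1], 100],
    [[-26.4, -10.3, 0.3], [0, 0, -1.1], 100],
    [[-26.4, -10.3, 0.3], [0, 0, -1.1], 100],
    [[-26.4, -10.3, 0.3], [0, 0, -1.1], 100],
    [[-26.4, -10.3, 0.3], [0, 0, -1.1], 100]
  ]
}}

```text
time_s: 36.05
eef_pos: [473.4, -379.4, 185.4]
ee_rot: [-0.0, 0.768, 0.64, 0.0]
force: [0.7, 0.7, -0.5]
grip_width: 0.997
grip_force: 0.0
```

```bash
python3 - <<'E'
from h import *
c=ctrl.capture("top"); print("testerS",cap(c,proj(c,(626,-141,80)),80))
go(472.5,-379.5,41,-10.3)
E
```

```text
testerS [ 627.4 -141.8  -10.8   19.3   36.8]
shift cm [-0.06 -0.1  14.44] turn [ 0.  -0.  -0.1] j6~ -0.5 t 36.1 pos [ 473.6 -379.1  185.4] grip 1.0
```

Emit:
{"api": "step_arm", "payload": {
  "increments": [
    [[0, -0.1, 5], [0, 0, 0], 100],
    [[0, -0.1, 9], [0, 0, 0], 100],
    [[0, -0.1, 12], [0, 0, 0], 100],
    [[0, -0.1, 14.3], [0, 0, 0], 100],
    [[0, -0.1, 14.3], [0, 0, 0], 10],
    [[0, -0.1, 14.3], [0, 0, 0], 10],
    [[0, -0.1, 14.3], [0, 0, 0], 10],
    [[0, -0.1, 14.3], [0, 0, 0], 10]
  ]
}}

```text
time_s: 37.1
eef_pos: [472.5, -380.1, 43.5]
ee_rot: [0.001, 0.769, 0.64, 0.0]
force: [-0.2, 0.9, 5.2]
grip_width: 0.296
grip_force: 42.5
```

Emit:
{"api": "step_arm", "payload": {
  "increments": [
    [[0, 0, 0], [0, 0, 0], 10],
    [[0, 0, 0], [0, 0, 0], 10],
    [[0, 0, 0], [0, 0, 0], 10]
  ]
}}

```text
time_s: 37.48
eef_pos: [472.5, -380.1, 43.6]
ee_rot: [0.001, 0.769, 0.64, 0.0]
force: [0.3, 1.8, 6.8]
grip_width: 0.297
grip_force: 42.7
```

Emit:
{"api": "step_arm", "payload": {
  "increments": [
    [[0, 0, -1], [0, 0, 0], 10],
    [[0, 0, -3], [0, 0, 0], 10],
    [[0, 0, -6], [0, 0, 0], 10],
    [[0, 0, -9], [0, 0, 0], 10],
    [[0, 0, -12], [0, 0, 0], 10],
    [[0, 0, -14.5], [0, 0, 0], 10]
  ]
}}

```text
time_s: 38.22
eef_pos: [471.9, -379.9, 189.1]
ee_rot: [0.0, 0.769, 0.64, -0.0]
force: [-0.3, -0.5, -0.8]
grip_width: 0.294
grip_force: 41.7
```

```bash
python3 - <<'E'
from h import *
go(595.3,226,188,-5)
E
```

```text
shift cm [61.82  1.14  0.07] turn [ 0.   0.  -5.5] j6~ 0.45 t 38.2 pos [ 471.9 -379.9  189.1] grip 0.294
```

Emit:
{"api": "step_arm", "payload": {
  "increments": [
    [[4, 0.1, 0], [0, 0, 0], 10],
    [[9.5, 0.2, 0], [0, 0, -1], 10],
    [[15, 0.3, 0], [0, 0, -1], 10],
    [[20.5, 0.4, 0], [0, 0, -2], 10],
    [[26, 0.5, 0], [0, 0, -2], 10],
    [[31.5, 0.6, 0], [0, 0, -3], 10],
    [[37, 0.7, 0], [0, 0, -3], 10],
    [[42, 0.8, 0], [0, 0, -4], 10]
  ]
}}

```text
time_s: 39.22
eef_pos: [556.1, 33.6, 187.9]
ee_rot: [0.0, 0.746, 0.666, 0.0]
force: [-0.2, 0.1, -0.9]
grip_width: 0.296
grip_force: 41.7
```

Emit:
{"api": "step_arm", "payload": {
  "increments": [
    [[5.5, 0.1, 0], [0, 0, 0], 10],
    [[11, 0.2, 0], [0, 0, -1], 10],
    [[16, 0.3, 0], [0, 0, -1.5], 10],
    [[19, 0.3, 0], [0, 0, -1.5], 10],
    [[19.8, 0.3, 0], [0, 0, -1.5], 10],
    [[19.8, 0.3, 0], [0, 0, -1.5], 10],
    [[19.8, 0.3, 0], [0, 0, -1.5], 10]
  ]
}}

```text
time_s: 40.1
eef_pos: [581.4, 226.9, 187.6]
ee_rot: [0.0, 0.737, 0.675, -0.0]
force: [-0.2, 0.5, -0.6]
grip_width: 0.296
grip_force: 41.7
```

```bash
python3 - <<'E'
from h import *
go(595.3,226,49,-5)
E
```

```text
shift cm [ 0.03  1.39 13.86] turn [ 0.  0. -0.] j6~ 0.45 t 40.1 pos [581.4 226.9 187.6] grip 0.296
```

Emit:
{"api": "step_arm", "payload": {
  "increments": [
    [[0, 1.4, 0], [0, 0, 0], 10],
    [[0, 1.4, 3], [0, 0, 0], 10],
    [[0, 1.4, 6], [0, 0, 0], 10],
    [[0, 1.4, 9], [0, 0, 0], 10],
    [[0, 1.4, 9], [0, 0, 0], 10]
  ]
}}

```text
time_s: 40.72
eef_pos: [594.3, 225.7, 95.6]
ee_rot: [-0.001, 0.737, 0.675, -0.002]
force: [-0.2, 0.1, -0.2]
grip_width: 0.297
grip_force: 41.6
```

```bash
python3 - <<'E'
from h import *
go(595.3,226,49,-5)
E
```

```text
shift cm [0.04 0.12 4.66] turn [-0.2  0.1 -0. ] j6~ 0.45 t 40.7 pos [594.3 225.7  95.6] grip 0.297
```

Emit:
{"api": "step_arm", "payload": {
  "increments": [
    [[0, 0, 1.5], [0, 0, 0], 10],
    [[0, 0, 2.7], [0, 0, 0], 10],
    [[0, 0, 3.6], [0, 0, 0], 10],
    [[0, 0, 4.3], [0, 0, 0], 10],
    [[0, 0, 4.7], [0, 0, 0], 10],
    [[0, 0, 4.9], [0, 0, 0], 10],
    [[0, 0, 4.9], [0, 0, 0], 10]
  ]
}}

```text
time_s: 41.6
eef_pos: [595.4, 227.0, 48.7]
ee_rot: [0.0, 0.737, 0.676, 0.0]
force: [0.3, 0.0, -1.2]
grip_width: 0.298
grip_force: 41.8
```

Emit:
{"api": "step_arm", "payload": {
  "increments": [
    [[0, 0, 0.1], [0, 0, 0], 10],
    [[0, 0, 0.2], [0, 0, 0], 10],
    [[0, 0, 0.2], [0, 0, 0], 10]
  ]
}}

```text
time_s: 41.98
eef_pos: [595.5, 227.1, 48.5]
ee_rot: [0.0, 0.737, 0.676, 0.0]
force: [-6.2, -2.0, 14.4]
grip_width: 0.297
grip_force: 43.8
```

Seated. I'll release and retreat.

Emit:
{"api": "step_arm", "payload": {
  "increments": [
    [[0, 0, -0.1], [0, 0, 0], 10],
    [[0, 0, -0.1], [0, 0, 0], 50],
    [[0, 0, -0.1], [0, 0, 0], 100],
    [[0, 0, -0.1], [0, 0, 0], 100],
    [[0, 0, -0.1], [0, 0, 0], 100],
    [[0, 0, -4], [0, 0, 0], 100],
    [[0, 0, -9], [0, 0, 0], 100],
    [[0, 0, -14], [0, 0, 0], 100]
  ]
}}

```text
time_s: 42.98
eef_pos: [595.0, 226.9, 187.9]
ee_rot: [-0.0, 0.737, 0.676, -0.0]
force: [0.7, 0.5, -0.6]
grip_width: 1.002
grip_force: 0.0
```

Emit:
{"api": "step_arm", "payload": {
  "increments": [
    [[-5, -6, -3], [0, 0, 0], 100],
    [[-10, -12, -6], [0, 0, 0], 100],
    [[-15, -18, -6], [0, 0, 0], 100],
    [[-15, -22, -6], [0, 0, 0], 100],
    [[-15, -22, -6], [0, 0, 0], 100],
    [[-15, -22, -6], [0, 0, 0], 100]
  ]
}}

```text
time_s: 43.72
eef_pos: [362.3, 96.2, 247.0]
ee_rot: [0.001, 0.737, 0.676, 0.001]
force: [0.8, 0.0, 0.8]
grip_width: 1.0
grip_force: 0.0
```

```bash
python3 - <<'E'
from h import *
c=ctrl.capture("top")
print("chS",ring(c,proj(c,(595,227,76)),76,13,9))
try: print("tL",cap(c,proj(c,(492,359,99)),99)); print("tS",cap(c,proj(c,(627,-142,80)),80))
except Exception as e: print(e)
cv2.imwrite("pics/end.png",c["img"][120:340,100:440,::-1].repeat(2,0).repeat(2,1))
E
```

```text
chS [595.2 226.6  -5.3  27.7  45.6]
tL [492.5 358.8  12.4  28.4  50.5]
tS [ 627.6 -141.8  -10.2   18.9   36.6]
```

View pics/end.png

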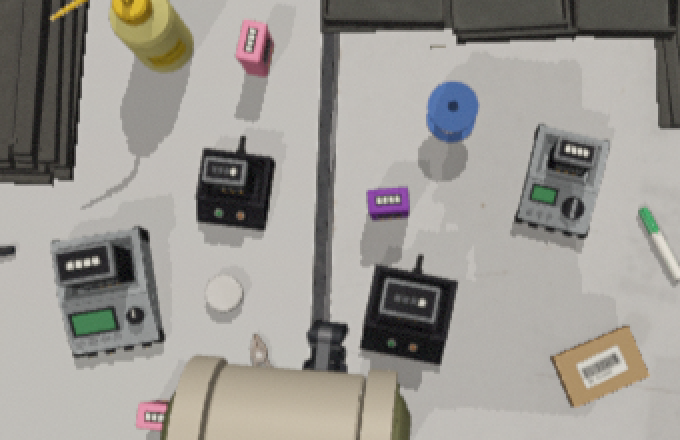

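The picture shows the full packs (four lit) in both testers at (80,265) and (575,150), and the flat ones in the chargers at (223,172) and (410,302). The reel at (452,110) is untouched. Handing in.

```bash
python3 -c "
from rig import ctrl
print(ctrl.finish_job())"
```

```text
the job is handed in; nothing more can be done
None
```

The job is handed in at about 44 s: all four packs are swapped and seated within about 3 mm of their pocket centres, and the reel wasn't touched; the hand-in call returned no verdict.

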